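# Unclamp the welded housing and hold it up level

### The job

The weld on the cast housing has cooled and its underside is to be inspected. Swing the red handle of the toggle clamp all the way back to its stop so that the clamp stands fully open, then take the housing by its round neck, lift it off the two pins and finish holding it, level and still, about 10 cm above its place on the fixture plate, with the gripper keeping its grip when the program ends. Keep it level all the way, do not lift it while it is still clamped, and leave the other things on the bench where they are.

Things in the scene. Friction and masses are not known exactly. Their poses are not given: they have to be found in the camera images.
- fixture: Fixed bright steel fixture plate, 150 (its x) x 330 (its y) x 15 mm thick, on the bench. Origin: centre of its underside; z up. The housing sits towards its -y end, the toggle clamp stands at its +y half. Its place and yaw vary.
- seat (a point): Point on the plate's top face (15 mm above the bench), on the vertical axis of the seated housing; at (0, -80, 15) mm in the plate's frame, axes as the plate's. Two round-nosed dowel pins, 8 mm in diameter and 16 mm high, stand on the plate at (+40, -60) and (-40, +60) mm from this point.
- handle_pivot (a point): Pivot of the clamp handle, between the clamp's two cheeks, at (0, 80, 62) mm in the plate's frame, axes as the plate's. The handle turns about the plate's x axis. The cheeks reach 75 mm above the bench, are 26 mm wide over all and span 47 to 97 mm along the plate's y.
- handle_grip (a point): Point on the handle's centre line 90 mm from its pivot, in the red grip. The handle reaches 125 mm from the pivot; the grip is a red round sleeve 22 mm in diameter from 42 to 125 mm, below it a 12 x 18 mm steel shank. z of this frame points along the handle from pivot to end.
- clamp_handle (a joint): Angle of the clamp handle, rad: 0 = clamped, handle upright; it grows as the handle swings to the plate's +y (away from the housing) and down, to its stop at 1.2 (fully open). It stays where it is left and resists with about 0.5 N m. The clamp arm swings up and back with it, 1.5 times as far.
- bar_pivot (a point): Pivot of the clamp arm, at (0, 62, 50) mm in the plate's frame. Clamped, the arm reaches level 91 mm from here to the plate's -y; 82 mm out it carries an upright spindle, 55 mm tall, whose rubber tip stands on the housing's flange. Fully open it stands upright, leaning slightly back over the clamp, its end about 140 mm above the bench. Axes as the plate's.
- housing_neck (a point): On the axis of the loose grey cast-aluminium housing, in the middle of the part of its round neck to be gripped: a smooth upright tube 50 mm in diameter. Its rim is 18 mm above this point (bright weld bead 3 mm more), the top of the body 24 mm below, the flat underside 66 mm below. z up along the neck, x and y as the plate's while seated. Mass 0.58 to 0.86 kg, balanced within 5 mm of the axis.
- housing_base (a point): Centre of the housing's flat underside, which rests on the plate at the seat. Flange 104 (x) x 144 (y) x 10 mm with 11 mm holes over the two pins; body 76 x 90 mm, 42 mm tall from the underside, a rib on its +x side to 50 mm and an outlet stub on its -x side to 64 mm from the axis. Same axes as the neck.
- wire_brush: Bystander: wooden wire brush lying beside the plate, about 255 x 26 x 28 mm.
- magnet: Bystander: red welding angle magnet standing beside the plate, 80 x 18 x 80 mm.
- spray_can: Bystander: can with a yellow band, 60 mm in diameter, 175 mm tall; origin at the centre of its underside.
- flux_jar: Bystander: jar with a black lid, 68 mm in diameter, 80 mm tall.
- fire_brick: Bystander: buff fire brick, 230 x 114 x 64 mm.
- nozzle_tray: Bystander: grey tray of gas cups, 170 x 120 x 35 mm.
- torch_wrench: Bystander: steel wrench, about 200 mm long, lying on the left.
There are look-alikes about, which are no part of the job. There is more than one size of the part that bears housing_neck; the job needs the largest.

How it is judged:
By the outcome, as a careful person would: the job done as asked, in the order asked, and still so for the second after the job is handed in, while the arm keeps its last pose, push and grip.
It also fails if it takes over 58 s, if anything falls off the work surface, if the arm or the gripper's body presses on something with over 40 N, if the wrist force passes 120 N, or if a joint passes its speed limit or range.

### The arm

A 7-joint arm with a two-finger parallel gripper is mounted at the origin on the work surface. World frame = base frame: x ahead of the robot, y to its left, z up, the work surface at z = 0. Lengths are in m, angles in rad, forces in N, time in s.
With the tool pointing down it reaches from about 0.425 to 0.875 m from the base axis. Payload 4.7 kg.
Tool frame: the origin (TCP) lies between the finger pads; the fingertips stand bot.finger_overhang ahead of it and the grasp point (between the pads) lies 3 mm ahead of it (bot.finger_overhang is the distance from the TCP to the fingertips, in m); z points along the fingers, y is the direction in which the jaws open and shut (so a half turn about z gives the same grasp; the last joint's range is limited). The gripper opens to 85 mm and grips with 20 to 120 N. Pads are 22 mm wide; open, the fingers measure 114 mm over their backs; the gripper's body (76 mm by 85 mm) begins 54 mm behind the grasp point. The pads swing forward as they close: fully open they stand 13 mm farther back than shut.
Start: joints at [-1.252, 0.321, -0.07, 1.45, 0.023, 1.371, -0.057], TCP at [0.195, 0.62, 0.253] pointing down, gripper open.
Joint ranges: [-2.86, 2.86], [-0.3, 2.09], [-1.38, 1.24], [0.06, 2.45], [-1.56, 4.7], [0.09, 2.05], [-2.69, 2.69]. Speed limits (rad/s): [2.57, 2.57, 3.14, 3.14, 3.14, 3.14, 3.14].

### API

Orientations are given as a unit quaternion [x, y, z, w].
In Python, from workcell import bot gives the robot as it stands. The module is installed in compiled form; this text tells all that it offers.
- The arm moves only by the tool servo_tool, never from a script. Its arguments are lists of equal length, an entry for each row: "offset": the shift along the tool's x, y, z scaled (see below), a list of three; "twist": the turn, a rotation vector about the tool's x, y, z scaled (see below), a list of three. A call has 1 to 5 rows; each row is the pose to reach, as a shift and turn from the pose measured when the call began, along the tool's axes at that moment, turning the shorter way round; what a row does not reach only later rows make up. The controller multiplies each number of a shift by 500 mm and each number of a turn by pi rad. A row lasts 1/12 s, in which the tool goes at most 41.7 mm and 7.16 degrees, less where a joint would pass 70% of its speed; a pose out of reach is approached as far as the arm can. A call with a number of a shift or a turn outside -1 to 1 is refused whole. A call with a gripper value outside its range is refused whole. "grip" is the closure, from 0 (fully open) to 1 (shut), set as the call begins (left out, the last holds). The fingers move at their own pace and stop on an object; "force" is the grip in N (left out, the last holds). Time passes only in rows, so rows that repeat a pose let the fingers close. It gives the time, the measured TCP pose, the force and the opening at its end, in the units of the state.
- bot.state(): the state, without advancing time (a new reading comes with each control period).
- bot.camera(name): name is "side" or "top"; returns a dict with "image" (420x560x3 uint8, red, green, blue), "depth" (420x560 float32, m along the optical axis (not along the pixel's ray), 0 where there is no reading), "fx", "fy", "cx", "cy" (pixels), "T" (4x4, takes a point from camera to world coordinates). Camera axes: x right, y down, z forward; pixel columns grow to the right and rows downward; lengths in m; the calibration is good to about 2 mm. A picture is of the moment at which its call begins.
- bot.finish_job(): hands the job in, once; it reports no verdict.
The state is a dict: "time_s": time; "joints": joint angles; "joint_vel": joint speeds; "joint_torque": joint torques, N m; "ee_pos": TCP position; "orientation": TCP orientation; "ft_force": force on the tool from outside, world axes, zero at the start; "ft_torque": the same for the moment, N m; "gripper_width": opening from 0.0 (shut) to 1.0 (fully open).
Only numpy, scipy, OpenCV 4.12 (cv2) and the standard library are available. Lean on these libraries where they do the work, as an engineer would, in place of code of your own. Each camera call takes 0.05 s, during which the arm holds its last target.

## Working session

There is one attempt and no reset: what is moved stays moved. The work goes in short steps, Python scripts to look and compute and a tool call to move; the robot and the scene stay as the last step left them, time stands still between calls to the robot, and variables do not carry over. Pictures are saved under pics/ and viewed, and the job is handed in when it is done.

Besides the shell and the picture viewer there is one more tool, called after ">>>" in YAML: its name, and indented under it one key for each argument. servo_tool: Moves the arm, as the interface text tells. Shifts and turns lie within -1 to 1; 1 stands for 500 mm of shift or pi rad of turn. Its arguments: {"type":"object","properties":{"offset":{"type":"array"},"twist":{"type":"array"},"grip":{"type":"number"},"force":{"type":"number"}},"required":["offset","twist"]}

```bash
mkdir -p pics; ls; python3 - <<'E'
from workcell import bot
import cv2,numpy as np
s=bot.state();print(s, bot.finger_overhang)
for n in ("top","side"):
    c=bot.camera(n);cv2.imwrite(f"pics/{n}0.png",c["image"][:,:,::-1]);np.savez(f"{n}0.npz",**c)
    print(n,c["fx"],c["fy"],c["cx"],c["cy"],c["T"].round(3).tolist())
E
```

```text
pics
{'time_s': 0.0, 'joints': array([-1.25188917,  0.32179657, -0.07009576,  1.45169502,  0.02262356,
        1.37082001, -0.05689376]), 'joint_vel': array([ 0.00017928,  0.00062618, -0.00088201,  0.00121435, -0.00044929,
       -0.00114664, -0.00071482]), 'joint_torque': array([-1.06442067e-04, -4.93587863e+01, -3.82092353e-01, -3.14332116e+01,
        1.30134949e-02,  1.13473550e-02, -2.05665867e-05]), 'ee_pos': array([0.19496378, 0.61953473, 0.25223068]), 'orientation': array([ 1.51788312e-01,  9.88412553e-01, -9.61984952e-04, -8.66323016e-05]), 'ft_force': array([ 0.3424704 , -0.46122544,  0.04596791]), 'ft_torque': array([-0.03141907, -0.01391153,  0.02830481]), 'gripper_width': 1.0013999964718048} 0.022
top 439.52718172746364 439.52718172746364 293.7759867533664 213.50932432973255 [[0.016, -0.987, 0.157, 0.271], [-1.0, -0.016, 0.005, 0.021], [-0.003, -0.157, -0.988, 1.522], [0.0, 0.0, 0.0, 1.0]]
side 486.3208295293345 486.3208295293345 280.5570100308486 211.9270389929812 [[0.999, -0.035, 0.033, 0.45], [-0.047, -0.683, 0.729, -0.952], [-0.003, -0.73, -0.684, 1.033], [0.0, 0.0, 0.0, 1.0]]
```

View pics/top0.png

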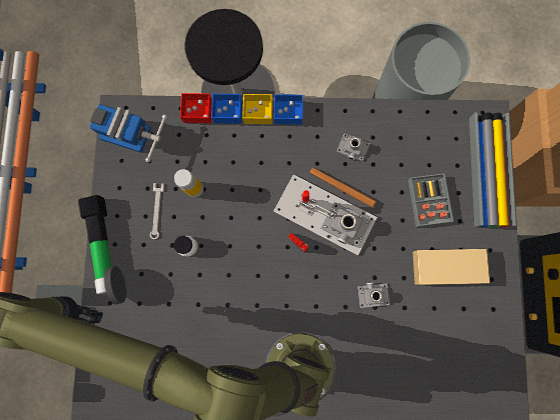

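View pics/side0.png

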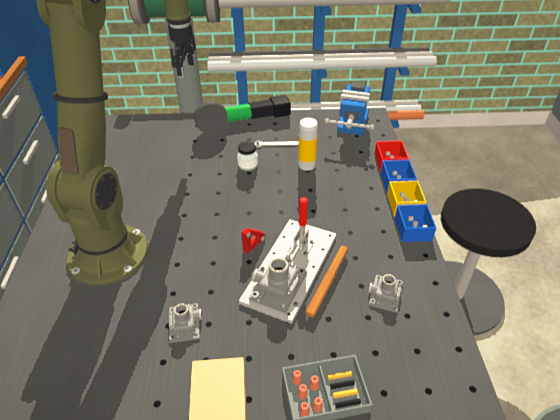

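Top view: the clamped housing on the bright plate is at about (348,221), and there are two smaller look-alikes at (352,146) and (374,295). The clamp handle's red grip is at (305,196). Other red things are the magnet at (298,242) and the bin at (196,107). I choose the housing on the plate and the red grip above the clamp, and will check both in a close crop while measuring.

```bash
cat > h.py <<'E'
import numpy as np,cv2
def ray(c,uv,z):
    uv=np.atleast_2d(uv).astype(float);T=c["T"]
    d=np.c_[(uv[:,0]-c["cx"])/c["fx"],(uv[:,1]-c["cy"])/c["fy"],np.ones(len(uv))]@T[:3,:3].T
    o=T[:3,3];return o+d*((z-o[2])/d[:,2])[:,None]
def proj(c,P):
    P=np.atleast_2d(P);T=c["T"];q=(P-T[:3,3])@T[:3,:3]
    return np.c_[q[:,0]/q[:,2]*c["fx"]+c["cx"],q[:,1]/q[:,2]*c["fy"]+c["cy"]]
def cloud(c):
    v,u=np.mgrid[:420,:560];d=c["depth"]
    p=np.stack([(u-c["cx"])/c["fx"]*d,(v-c["cy"])/c["fy"]*d,d],-1)
    return p@c["T"][:3,:3].T+c["T"][:3,3]
E
python3 - <<'E'
from h import *
c=dict(np.load("top0.npz"));s=dict(np.load("side0.npz"))
for n,k in (("t",c),("s",s)):
    im=k["image"];P=cloud(k)
    hsv=cv2.cvtColor(im,cv2.COLOR_RGB2HSV)
    roi=np.zeros(im.shape[:2],bool)
    if n=="t": roi[165:262,265:390]=1
    else: roi[215:325,235:345]=1
    # plate by depth height
    m=roi&(abs(P[...,2]-.015)<.006)&(hsv[...,1]<60)&(hsv[...,2]>120)
    pts=P[m][:,:2].astype(np.float32)
    m8=cv2.morphologyEx(m.astype(np.uint8),cv2.MORPH_OPEN,np.ones((2,2)))
    cnt=max(cv2.findContours(cv2.morphologyEx(m8,cv2.MORPH_CLOSE,np.ones((9,9))),0,1)[0],key=cv2.contourArea)
    w=ray(k,cnt[:,0,:],.015)[:,:2].astype(np.float32)
    print(n,m.sum(),"plate rect",cv2.minAreaRect(w))
    r=roi.copy()
    if n=='s': r[190:230,290:320]=1
    r&=((hsv[...,0]<8)|(hsv[...,0]>172))&(hsv[...,1]>150)&(hsv[...,2]>90)
    nn,lab,st,ce=cv2.connectedComponentsWithStats(r.astype(np.uint8))
    for i in range(1,nn):
        if st[i,4]>15: 
            q=P[lab==i];print(" red",ce[i].round(1),st[i],np.median(q,0).round(3),q[:,2].max().round(3),q[q[:,2]>q[:,2].max()-.01].mean(0).round(3))
    hh=roi&(P[...,2]>.09)&(P[...,2]<.108)&(hsv[...,1]<80)
    nn,lab,st,ce=cv2.connectedComponentsWithStats(hh.astype(np.uint8))
    for i in range(1,nn):
        if st[i,4]>15: print(" z~.1",ce[i],st[i],P[lab==i].mean(0).round(3),cv2.minEnclosingCircle(P[lab==i][:,:2].astype(np.float32)))
t=c["image"][155:270,255:400];t=cv2.resize(t,None,fx=5,fy=5,interpolation=2)[:,:,::-1];cv2.imwrite("pics/tc.png",t)
t=s["image"][190:330,225:360];t=cv2.resize(t,None,fx=4.2,fy=4.2,interpolation=2)[:,:,::-1];cv2.imwrite("pics/sc.png",t)
E
```

```text
t 2156 plate rect ((0.5084997415542603, -0.08189797401428223), (0.3292728364467621, 0.1495833694934845), 63.127227783203125)
 red [305.3 196.1] [302 190   7  12  68] [ 0.543 -0.007  0.178] 0.193 [ 0.548 -0.008  0.188]
 red [297.9 241.7] [288 233  21  19 140] [0.408 0.013 0.061] 1.522 [0.271 0.021 1.522]
 z~.1 [347.81395349 221.03488372] [341 214  15  15  86] [ 0.476 -0.149  0.101] ((0.4760937988758087, -0.14936740696430206), 0.02521866373717785)
s 2694 plate rect ((0.5172480344772339, -0.08443568646907806), (0.3328614830970764, 0.15088514983654022), 62.981842041015625)
 red [302.7 210.8] [299 197   9  29 231] [ 0.55  -0.015  0.155] 1.033 [ 0.45  -0.952  1.033]
 red [250.7 239.2] [242 228  23  26 364] [ 0.406 -0.005  0.034] 0.083 [ 0.397 -0.008  0.079]
 z~.1 [278.1344086  265.54301075] [269 257  19  18 186] [ 0.479 -0.153  0.099] ((0.4782729148864746, -0.15113267302513123), 0.02597949281334877)
```

View pics/tc.png

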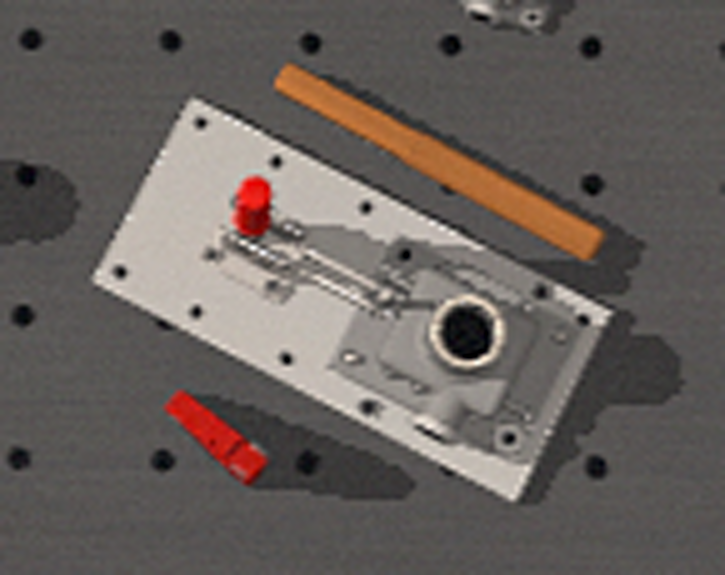

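View pics/sc.png

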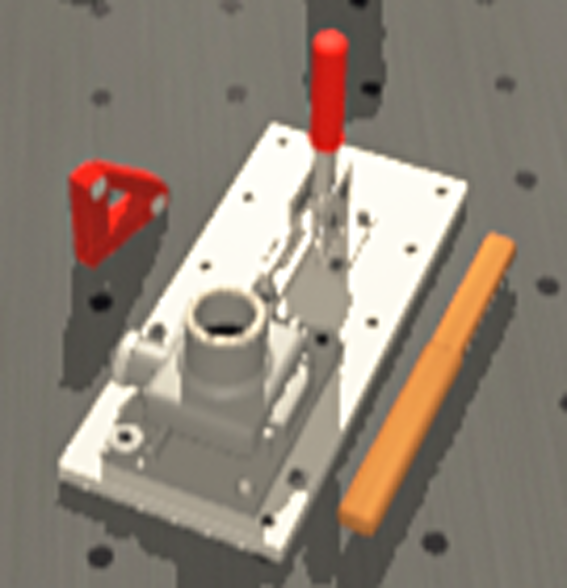

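The crops confirm it: the biggest housing is seated with the clamp arm over its flange, at about (348,221) in top, and the upright red handle rises from the clamp. The neck rim is at z≈0.10 with radius 25 mm and the plate measures 330x150, both matching the description. Next is a helper for computing moves in plate coordinates.

```bash
cat >> h.py <<'E'
from scipy.spatial.transform import Rotation as Ro
YA=np.radians(63.1)
py=np.array([np.cos(YA),np.sin(YA),0]);px=np.array([np.sin(YA),-np.cos(YA),0]);up=np.array([0,0,1.])
seat=np.array([.477,-.150,0]);C=seat+.08*py
Rt=Ro.from_matrix(np.c_[-px,py,-up])
def W(x,y,z): return C+(x*px+y*py)/1000+up*z/1000   # plate mm, z mm above bench
def show(s):
    p=s["ee_pos"]-C;print("t",round(s["time_s"],2),"plate mm",np.round([p@px*1e3,p@py*1e3,p[2]*1e3],1),"F",s["ft_force"].round(1),"w",round(s["gripper_width"],3),"roterr deg",np.degrees((Rt.inv()*Ro.from_quat(s["orientation"])).as_rotvec()).round(2))
def cmd(s,P,R=Rt):
    R0=Ro.from_quat(s["orientation"])
    print("off",(R0.inv().apply(P-s["ee_pos"])/.5).round(4).tolist(),"tw",((R0.inv()*R).as_rotvec()/np.pi).round(4).tolist())
E
python3 - <<'E'
from h import *
from workcell import bot
s=bot.state();show(s);cmd(s,W(0,35,250));print(W(0,35,250),W(0,0,0))
E
```

```text
t 0.1 plate mm [-599.7  478.7  252.3] F [-0.6 -0.   0.1] w 0.998 roterr deg [ 0.1  -0.01 -9.44]
off [-1.0376, -1.0721, 0.0066] tw [-0.0005, 0.0001, 0.0524]
[ 0.52902999 -0.04744328  0.25      ] [ 0.51319478 -0.0786562   0.        ]
```

>>> servo_tool:
  offset:
    - [-0.05,-0.05,0]
    - [-0.1,-0.1,0]
    - [-0.15,-0.155,0]
    - [-0.205,-0.21,0]
    - [-0.26,-0.27,0]
  twist:
    - [0,0,0.01]
    - [0,0,0.02]
    - [0,0,0.03]
    - [0,0,0.04]
    - [0,0,0.052]
  grip: 1
  force: 40

```text
time_s: 0.52
ee_pos: [0.2788, 0.4502, 0.2519]
orientation: [0.232, 0.973, -0.001, -0.0]
ft_force: [0.8, -0.4, -0.2]
gripper_width: 0.299
```

```bash
python3 - <<'E'
from h import *
from workcell import bot
s=bot.state();show(s);cmd(s,W(0,35,250))
E
```

```text
t 0.52 plate mm [-448.3  365.6  251.9] F [ 0.8 -0.4 -0.2] w 0.299 roterr deg [ 0.14 -0.01 -0.03]
off [-0.8963, -0.6616, 0.0057] tw [-0.0008, 0.0001, 0.0002]
```

>>> servo_tool:
  offset:
    - [-0.06,-0.045,0]
    - [-0.12,-0.09,0]
    - [-0.18,-0.135,0]
    - [-0.24,-0.18,0]
    - [-0.3,-0.22,0]
  twist:
    - [0,0,0]
    - [0,0,0]
    - [0,0,0]
    - [0,0,0]
    - [0,0,0]

```text
time_s: 0.93
ee_pos: [0.3631, 0.282, 0.252]
orientation: [0.232, 0.973, -0.001, -0.0]
ft_force: [0.2, 0.5, -0.1]
gripper_width: -0.001
```

>>> servo_tool:
  offset:
    - [-0.06,-0.045,0]
    - [-0.12,-0.09,0]
    - [-0.18,-0.135,0]
    - [-0.24,-0.18,0]
    - [-0.3,-0.22,0]
  twist:
    - [0,0,0]
    - [0,0,0]
    - [0,0,0]
    - [0,0,0]
    - [0,0,0]

```text
time_s: 1.35
ee_pos: [0.4473, 0.1139, 0.2521]
orientation: [0.233, 0.973, -0.001, -0.001]
ft_force: [1.0, 1.0, 0.5]
gripper_width: 0.005
```

```bash
python3 - <<'E'
from h import *
from workcell import bot
s=bot.state();show(s);cmd(s,W(0,35,250))
E
```

```text
t 1.35 plate mm [-145.9  141.9  252.1] F [1.  1.  0.5] w 0.005 roterr deg [0.15 0.03 0.  ]
off [-0.2919, -0.2137, 0.0047] tw [-0.0008, -0.0002, -0.0]
```

>>> servo_tool:
  offset:
    - [-0.075,-0.055,0]
    - [-0.15,-0.11,0]
    - [-0.22,-0.16,0]
    - [-0.29,-0.213,0]
    - [-0.292,-0.214,0]
  twist:
    - [0,0,0]
    - [0,0,0]
    - [0,0,0]
    - [0,0,0]
    - [0,0,0]

```text
time_s: 1.77
ee_pos: [0.53, -0.0543, 0.2525]
orientation: [0.236, 0.972, -0.003, 0.0]
ft_force: [-0.9, -0.3, 0.6]
gripper_width: 0.001
```

```bash
python3 - <<'E'
from h import *
from workcell import bot
s=bot.state();show(s);cmd(s,W(0,35,180))
for n in("top","side"):
    c=bot.camera(n);x=c["image"][150:290,220:400] if n=="top" else c["image"][150:330,210:370]
    cv2.imwrite(f"pics/{n}1.png",cv2.resize(x,None,fx=3,fy=3)[:,:,::-1])
E
```

```text
t 1.77 plate mm [  3.9  29.3 252.5] F [-0.9 -0.3  0.6] w 0.001 roterr deg [ 0.29 -0.12  0.4 ]
off [0.0083, 0.0121, 0.1449] tw [-0.0016, 0.0007, -0.0022]
```

View pics/side1.png

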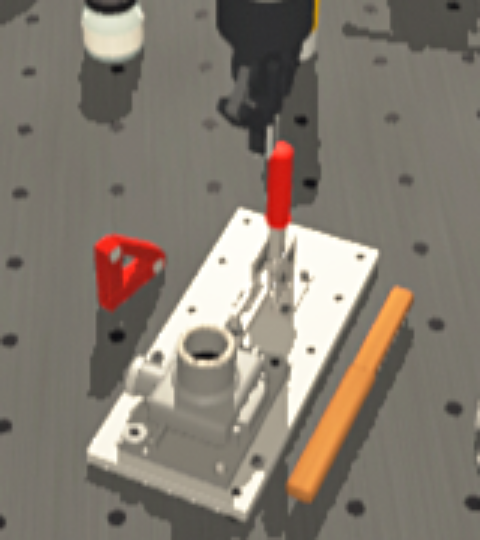

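The side crop shows the closed fingers at crop pixel (260,140), beside and above the red handle and on the housing side of it. Now I lower behind the handle.

>>> servo_tool:
  offset:
    - [0.002,0.0,0.04]
    - [0.005,0,0.08]
    - [0.008,0,0.12]
    - [0.008,0,0.145]
    - [0.008,0,0.145]
  twist:
    - [-0.0016,0.0007,-0.002]
    - [-0.0016,0.0007,-0.002]
    - [-0.0016,0.0007,-0.002]
    - [-0.0016,0.0007,-0.002]
    - [-0.0016,0.0007,-0.002]

```text
time_s: 2.28
ee_pos: [0.5234, -0.0491, 0.1766]
orientation: [0.232, 0.973, -0.0, -0.004]
ft_force: [-0.2, 0.4, 0.7]
gripper_width: 0.0
```

```bash
python3 - <<'E'
from h import *
from workcell import bot
s=bot.state();show(s)
for th in np.arange(0,1.31,.1):
    r=98;y=80+r*np.sin(th)-11*np.cos(th)-15;z=62+r*np.cos(th)+11*np.sin(th)+22
    p=s["ee_pos"]-C
    print(round(th,1),round(y,1),round(z,1),end=' ');cmd(s,W(0,y,z))
E
```

```text
t 2.28 plate mm [ -4.2  31.  176.6] F [-0.2  0.4  0.7] w 0.0 roterr deg [ 0.13  0.4  -0.03]
0.0 54.0 182.0 off [-0.0084, 0.0461, -0.0109] tw [-0.0007, -0.0022, 0.0002]
0.1 63.8 182.6 off [-0.0084, 0.0657, -0.0122] tw [-0.0007, -0.0022, 0.0002]
0.2 73.7 182.2 off [-0.0084, 0.0854, -0.0115] tw [-0.0007, -0.0022, 0.0002]
0.3 83.5 180.9 off [-0.0084, 0.105, -0.0088] tw [-0.0007, -0.0022, 0.0002]
0.4 93.0 178.5 off [-0.0085, 0.1241, -0.0042] tw [-0.0007, -0.0022, 0.0002]
0.5 102.3 175.3 off [-0.0085, 0.1427, 0.0023] tw [-0.0007, -0.0022, 0.0002]
0.6 111.3 171.1 off [-0.0086, 0.1606, 0.0106] tw [-0.0007, -0.0022, 0.0002]
0.7 119.7 166.0 off [-0.0087, 0.1776, 0.0207] tw [-0.0007, -0.0022, 0.0002]
0.8 127.6 160.2 off [-0.0088, 0.1934, 0.0324] tw [-0.0007, -0.0022, 0.0002]
0.9 134.9 153.5 off [-0.0089, 0.208, 0.0457] tw [-0.0007, -0.0022, 0.0002]
1.0 141.5 146.2 off [-0.009, 0.2213, 0.0603] tw [-0.0007, -0.0022, 0.0002]
1.1 147.3 138.3 off [-0.0091, 0.233, 0.0762] tw [-0.0007, -0.0022, 0.0002]
1.2 152.4 129.8 off [-0.0092, 0.243, 0.0931] tw [-0.0007, -0.0022, 0.0002]
1.3 156.5 120.8 off [-0.0094, 0.2513, 0.111] tw [-0.0007, -0.0022, 0.0002]
```

>>> servo_tool:
  offset:
    - [-0.008,0.015,-0.005]
    - [-0.008,0.03,-0.01]
    - [-0.008,0.045,-0.012]
    - [-0.008,0.06,-0.012]
    - [-0.008,0.075,-0.012]
  twist:
    - [0,-0.002,0]
    - [0,-0.002,0]
    - [0,-0.002,0]
    - [0,-0.002,0]
    - [0,-0.002,0]

```text
time_s: 2.7
ee_pos: [0.5447, -0.0181, 0.1838]
orientation: [0.232, 0.973, -0.002, 0.0]
ft_force: [-1.6, -4.0, 4.5]
gripper_width: 0.0
```

```bash
python3 - <<'E'
from h import *
from workcell import bot
s=bot.state();show(s)
for th in np.arange(0,1.31,.1):
    r=98;y=80+r*np.sin(th)-11*np.cos(th)-15;z=62+r*np.cos(th)+11*np.sin(th)+22
    print(round(th,1),end=' ');cmd(s,W(0,y,z))
c=bot.camera("side")
cv2.imwrite("pics/side2.png",cv2.resize(c["image"][150:330,210:370],None,fx=3,fy=3)[:,:,::-1])
E
```

```text
t 2.7 plate mm [  0.7  68.2 183.8] F [-1.6 -4.   4.5] w 0.0 roterr deg [ 0.19 -0.05 -0.01]
0.0 off [0.0014, -0.0285, 0.0038] tw [-0.0011, 0.0003, 0.0001]
0.1 off [0.0014, -0.0088, 0.0025] tw [-0.0011, 0.0003, 0.0001]
0.2 off [0.0014, 0.0109, 0.0032] tw [-0.0011, 0.0003, 0.0001]
0.3 off [0.0014, 0.0304, 0.0058] tw [-0.0011, 0.0003, 0.0001]
0.4 off [0.0014, 0.0496, 0.0104] tw [-0.0011, 0.0003, 0.0001]
0.5 off [0.0014, 0.0682, 0.0169] tw [-0.0011, 0.0003, 0.0001]
0.6 off [0.0014, 0.0861, 0.0252] tw [-0.0011, 0.0003, 0.0001]
0.7 off [0.0014, 0.1031, 0.0353] tw [-0.0011, 0.0003, 0.0001]
0.8 off [0.0014, 0.119, 0.0469] tw [-0.0011, 0.0003, 0.0001]
0.9 off [0.0014, 0.1336, 0.0602] tw [-0.0011, 0.0003, 0.0001]
1.0 off [0.0014, 0.1468, 0.0748] tw [-0.0011, 0.0003, 0.0001]
1.1 off [0.0014, 0.1585, 0.0906] tw [-0.0011, 0.0003, 0.0001]
1.2 off [0.0014, 0.1686, 0.1076] tw [-0.0011, 0.0003, 0.0001]
1.3 off [0.0014, 0.1769, 0.1255] tw [-0.0011, 0.0003, 0.0001]
```

View pics/side2.png

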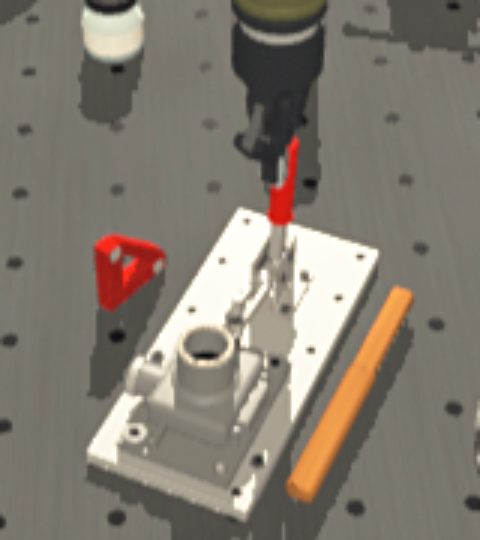

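Contact is made at about 6 N and the handle has begun to lean. I continue along the arc.

>>> servo_tool:
  offset:
    - [0.001,0.02,0.005]
    - [0.001,0.04,0.008]
    - [0.001,0.059,0.013]
    - [0.001,0.077,0.021]
    - [0.001,0.094,0.03]
  twist:
    - [-0.001,0,0]
    - [-0.001,0,0]
    - [-0.001,0,0]
    - [-0.001,0,0]
    - [-0.001,0,0]

```text
time_s: 3.17
ee_pos: [0.5679, 0.0267, 0.1695]
orientation: [0.232, 0.973, 0.001, 0.002]
ft_force: [0.0, -2.1, 6.7]
gripper_width: 0.002
```

```bash
cat > p.py <<'E'
from h import *
from workcell import bot
import sys
s=bot.state();show(s)
for th in np.arange(.5,1.36,.1):
    r=98;y=80+r*np.sin(th)-11*np.cos(th)-15;z=62+r*np.cos(th)+11*np.sin(th)+22
    print(round(th,1),end=' ');cmd(s,W(0,y,z))
c=bot.camera("side")
cv2.imwrite(sys.argv[1],cv2.resize(c["image"][150:330,210:370],None,fx=3,fy=3)[:,:,::-1])
E
python3 p.py pics/side3.png
```

```text
t 3.17 plate mm [  1.1 118.7 169.5] F [ 0.  -2.1  6.7] w 0.002 roterr deg [-0.17 -0.22 -0.12]
0.5 off [0.0022, -0.0327, -0.0116] tw [0.0009, 0.0012, 0.0007]
0.6 off [0.0022, -0.0149, -0.0032] tw [0.0009, 0.0012, 0.0007]
0.7 off [0.0022, 0.002, 0.007] tw [0.0009, 0.0012, 0.0007]
0.8 off [0.0022, 0.0178, 0.0188] tw [0.0009, 0.0012, 0.0007]
0.9 off [0.0022, 0.0323, 0.0321] tw [0.0009, 0.0012, 0.0007]
1.0 off [0.0022, 0.0455, 0.0468] tw [0.0009, 0.0012, 0.0007]
1.1 off [0.0023, 0.0571, 0.0627] tw [0.0009, 0.0012, 0.0007]
1.2 off [0.0023, 0.0671, 0.0797] tw [0.0009, 0.0012, 0.0007]
1.3 off [0.0024, 0.0753, 0.0976] tw [0.0009, 0.0012, 0.0007]
```

View pics/side3.png

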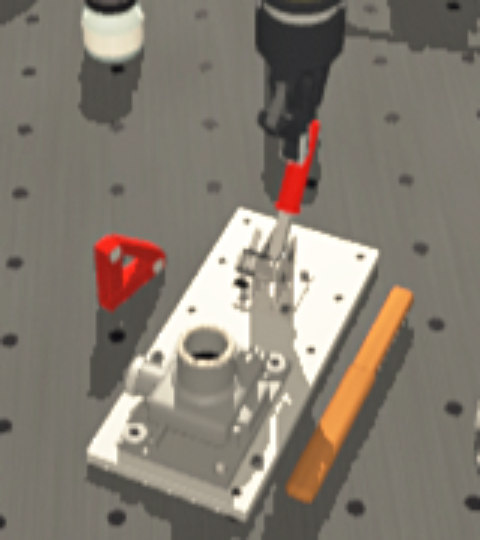

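The handle is leaning at about 0.6 rad and the clamp arm has lifted. I continue to the stop.

>>> servo_tool:
  offset:
    - [0.002,0.015,0.013]
    - [0.002,0.028,0.025]
    - [0.002,0.041,0.039]
    - [0.002,0.053,0.053]
    - [0.002,0.064,0.07]
  twist:
    - [0.001,0.001,0]
    - [0.001,0.001,0]
    - [0.001,0.001,0]
    - [0.001,0.001,0]
    - [0.001,0.001,0]

```text
time_s: 3.63
ee_pos: [0.5837, 0.0597, 0.1345]
orientation: [0.23, 0.973, 0.001, 0.002]
ft_force: [2.4, -0.3, 5.6]
gripper_width: -0.003
```

```bash
python3 p.py pics/side4.png
```

```text
t 3.63 plate mm [  0.3 155.3 134.5] F [ 2.4 -0.3  5.6] w -0.003 roterr deg [-0.2  -0.18 -0.31]
0.5 off [0.0008, -0.1056, -0.0818] tw [0.0011, 0.001, 0.0017]
0.6 off [0.0008, -0.0878, -0.0734] tw [0.0011, 0.001, 0.0017]
0.7 off [0.0007, -0.0709, -0.0632] tw [0.0011, 0.001, 0.0017]
0.8 off [0.0007, -0.0551, -0.0514] tw [0.0011, 0.001, 0.0017]
0.9 off [0.0006, -0.0406, -0.0381] tw [0.0011, 0.001, 0.0017]
1.0 off [0.0006, -0.0274, -0.0234] tw [0.0011, 0.001, 0.0017]
1.1 off [0.0006, -0.0158, -0.0075] tw [0.0011, 0.001, 0.0017]
1.2 off [0.0006, -0.0059, 0.0095] tw [0.0011, 0.001, 0.0017]
1.3 off [0.0006, 0.0023, 0.0275] tw [0.0011, 0.001, 0.0017]
```

View pics/side4.png

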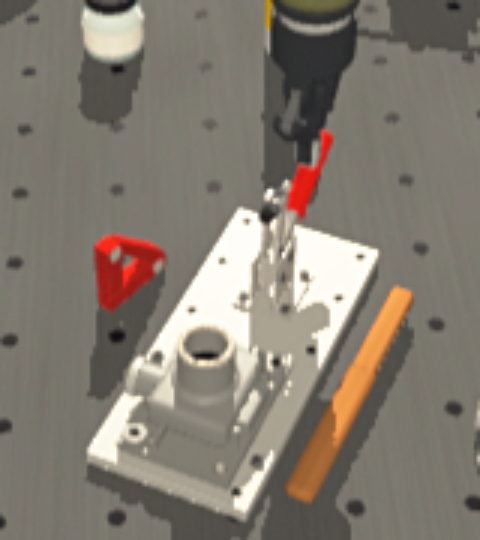

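>>> servo_tool:
  offset:
    - [0.0,0.002,0.006]
    - [0.0,0.003,0.011]
    - [0.0,0.004,0.016]
    - [0,0.004,0.02]
  twist:
    - [0.001,0.001,0.001]
    - [0.001,0.001,0.001]
    - [0.001,0.001,0.001]
    - [0.001,0.001,0.001]

```text
time_s: 4.02
ee_pos: [0.5848, 0.0634, 0.1265]
orientation: [0.231, 0.973, 0.001, -0.001]
ft_force: [-11.1, -1.0, 35.1]
gripper_width: -0.002
```

```bash
python3 p.py pics/side5.png
```

```text
t 4.02 plate mm [ -0.4 159.1 126.5] F [-11.1  -1.   35.1] w -0.002 roterr deg [-0.12  0.11 -0.21]
0.5 off [-0.0002, -0.1134, -0.0978] tw [0.0007, -0.0006, 0.0012]
0.6 off [-0.0003, -0.0955, -0.0894] tw [0.0007, -0.0006, 0.0012]
0.7 off [-0.0004, -0.0786, -0.0793] tw [0.0007, -0.0006, 0.0012]
0.8 off [-0.0005, -0.0628, -0.0675] tw [0.0007, -0.0006, 0.0012]
0.9 off [-0.0005, -0.0483, -0.0542] tw [0.0007, -0.0006, 0.0012]
1.0 off [-0.0006, -0.0351, -0.0395] tw [0.0007, -0.0006, 0.0012]
1.1 off [-0.0007, -0.0235, -0.0236] tw [0.0007, -0.0006, 0.0012]
1.2 off [-0.0008, -0.0135, -0.0066] tw [0.0007, -0.0006, 0.0012]
1.3 off [-0.0008, -0.0053, 0.0113] tw [0.0007, -0.0006, 0.0012]
```

Force jumped to 35 N at the geometry expected for 1.2 rad, so this is the stop. I retreat up.

>>> servo_tool:
  offset:
    - [0,0,-0.04]
    - [0,0,-0.1]
    - [0,0,-0.17]
    - [0,0,-0.24]
    - [0,0,-0.27]
  twist:
    - [0,0,0]
    - [0,0,0]
    - [0,0,0]
    - [0,0,0]
    - [0,0,0]

```text
time_s: 4.48
ee_pos: [0.586, 0.0638, 0.2661]
orientation: [0.231, 0.973, 0.003, 0.001]
ft_force: [0.5, -0.2, 0.9]
gripper_width: 0.001
```

```bash
python3 - <<'E'
from h import *
from workcell import bot
s=bot.state();show(s);cmd(s,W(0,-80,250))
c=bot.camera("side")
cv2.imwrite("pics/side6.png",cv2.resize(c["image"][150:330,210:370],None,fx=3,fy=3)[:,:,::-1])
for th in (0,.9,1,1.1,1.2):
    print(th,proj(c,[W(0,80+l*np.sin(th),62+l*np.cos(th)) for l in (42,125)]).round(1).tolist())
hsv=cv2.cvtColor(c["image"],cv2.COLOR_RGB2HSV);r=((hsv[...,0]<8)|(hsv[...,0]>172))&(hsv[...,1]>150)&(hsv[...,2]>70);r[:,:280]=0;r[:150]=0;r[:,345:]=0
v,u=np.nonzero(r);print(u.min(),u.max(),v.min(),v.max(),cv2.minAreaRect(np.c_[u,v].astype(np.float32)))
E
```

```text
t 4.48 plate mm [  0.5 160.  266.1] F [ 0.5 -0.2  0.9] w 0.001 roterr deg [-0.4  -0.05 -0.24]
off [0.003, -0.4802, 0.0288] tw [0.0022, 0.0003, 0.0013]
0 [[301.6, 222.7], [302.5, 199.9]]
0.9 [[305.9, 219.2], [315.2, 191.3]]
1 [[306.2, 219.5], [316.0, 192.5]]
1.1 [[306.5, 220.0], [316.6, 194.1]]
1.2 [[306.6, 220.6], [317.0, 196.0]]
293 321 194 415 ((306.5757141113281, 304.5191345214844), (220.9534454345703, 27.906984329223633), 89.72051239013672)
```

View pics/side6.png

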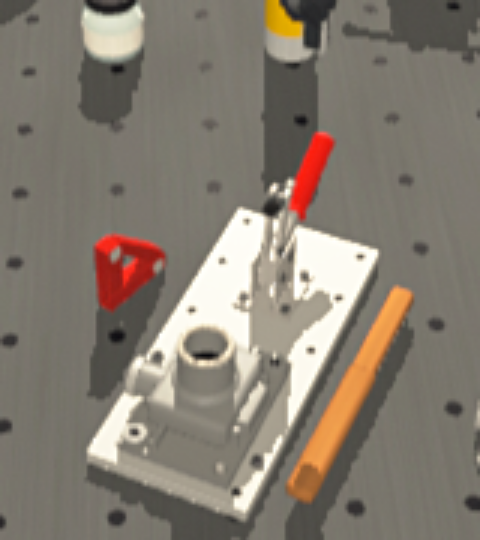

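```bash
python3 - <<'E'
from h import *
from workcell import bot
for n in ("side","top"):
    c=bot.camera(n);P=cloud(c)
    hsv=cv2.cvtColor(c["image"],cv2.COLOR_RGB2HSV);r=((hsv[...,0]<8)|(hsv[...,0]>172))&(hsv[...,1]>150)&(hsv[...,2]>70)
    q=P[r]-C;yy=q@py*1e3;xx=q@px*1e3;zz=q[:,2]*1e3
    k=(abs(xx)<20)&(yy>70)&(yy<220)&(zz>60)&(zz<200)
    yy,zz=yy[k],zz[k];print(n,k.sum(),yy.min(),yy.max(),zz.min(),zz.max())
    if k.sum()>8:
        vx,vy,x0,y0=cv2.fitLine(np.c_[yy,zz].astype(np.float32),cv2.DIST_HUBER,0,.01,.01).ravel();print("theta",np.pi/2-abs(np.arctan2(vy,vx)) if vx*vy>0 else (vx,vy))
E
```

```text
side 195 111.34660638339463 196.06765396043113 73.98807671188167 119.31071564852091
theta 1.1978676Traceback (most recent call last):
  File "<stdin>", line 8, in <module>
    return umr_minimum(a, axis, None, out, keepdims, initial, where)
ValueError: zero-size array to reduction operation minimum which has no identity
```

Measured handle angle is 1.198 rad, so the clamp is fully open. Now over the housing with the gripper opening.

>>> servo_tool:
  offset:
    - [0,-0.06,0]
    - [0,-0.12,0]
    - [0,-0.18,0]
    - [0,-0.24,0]
    - [0,-0.3,0]
  twist:
    - [0.001,0,0.001]
    - [0.002,0,0.001]
    - [0.002,0,0.001]
    - [0.002,0,0.001]
    - [0.002,0,0.001]
  grip: 0

```text
time_s: 5.05
ee_pos: [0.5158, -0.0706, 0.2595]
orientation: [0.232, 0.973, -0.001, -0.003]
ft_force: [-0.3, -1.2, 0.3]
gripper_width: 0.709
```

```bash
python3 - <<'E'
from h import *
from workcell import bot
s=bot.state();show(s);cmd(s,W(0,-80,250))
E
```

```text
t 5.05 plate mm [ -1.3   8.4 259.5] F [-0.3 -1.2  0.3] w 0.709 roterr deg [ 0.17  0.3  -0.12]
off [-0.0023, -0.1768, 0.0196] tw [-0.001, -0.0017, 0.0007]
```

>>> servo_tool:
  offset:
    - [-0.002,-0.06,0.01]
    - [-0.002,-0.12,0.02]
    - [-0.002,-0.175,0.02]
    - [-0.002,-0.177,0.02]
    - [-0.002,-0.177,0.02]
  twist:
    - [-0.001,-0.001,0.001]
    - [-0.001,-0.001,0.001]
    - [-0.001,-0.001,0.001]
    - [-0.001,-0.001,0.001]
    - [-0.001,-0.001,0.001]

```text
time_s: 5.47
ee_pos: [0.4751, -0.1509, 0.2482]
orientation: [0.235, 0.972, 0.001, -0.002]
ft_force: [0.9, 0.8, 0.0]
gripper_width: 1.004
```

```bash
python3 - <<'E'
from h import *
from workcell import bot
s=bot.state();show(s);cmd(s,W(0,-80,110))
for n,b in (("side",(240,300,245,320)),("top",(195,245,325,370))):
    c=bot.camera(n);P=cloud(c);cv2.imwrite(f"pics/{n}7.png",cv2.resize(c["image"][150:330,210:390],None,fx=3,fy=3)[:,:,::-1])
    m=np.zeros((420,560),bool);m[b[0]:b[1],b[2]:b[3]]=1
    m&=(P[...,2]>.094)&(P[...,2]<.108);q=P[m]
    if len(q)>10:
        ce,r=cv2.minEnclosingCircle(q[:,:2].astype(np.float32));d=np.r_[ce,0]-C;print(n,len(q),ce,r,"plate",d@px*1e3,d@py*1e3)
    # flange top / body top heights tilt skip
E
```

```text
t 5.47 plate mm [ -1.3 -81.6 248.2] F [0.9 0.8 0. ] w 1.004 roterr deg [-0.01  0.29  0.25]
off [-0.0039, 0.0032, 0.2764] tw [0.0, -0.0016, -0.0014]
side 158 (0.47846728563308716, -0.1507187783718109) 0.0263599194586277 plate 1.6337219865222057 -79.9771538274315
top 37 (0.4761446714401245, -0.14164818823337555) 0.0231624785810709 plate -4.541429425557216 -72.93885522714989
```

View pics/side7.png

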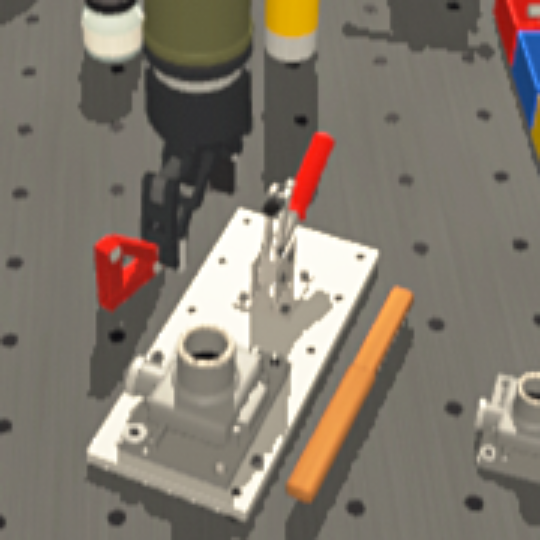

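View pics/top7.png

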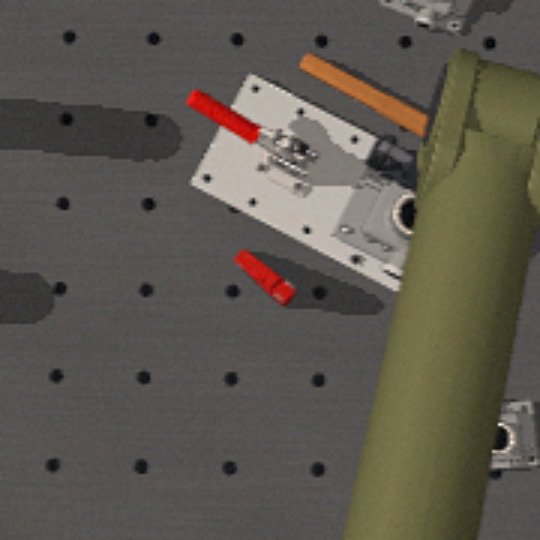

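The side view shows the neck rim at crop (208,345), where it was before, and the clamp fully open. The top view is half hidden by the arm, so its rim fit doesn't count. I descend to 0.13 m first.

>>> servo_tool:
  offset:
    - [-0.003,0.003,0.06]
    - [-0.003,0.003,0.12]
    - [-0.003,0.003,0.18]
    - [-0.003,0.003,0.22]
    - [-0.003,0.003,0.22]
  twist:
    - [0,-0.001,-0.001]
    - [0,-0.001,-0.001]
    - [0,-0.001,-0.001]
    - [0,-0.001,-0.001]
    - [0,-0.001,-0.001]

```text
time_s: 5.98
ee_pos: [0.4753, -0.145, 0.1339]
orientation: [0.229, 0.973, -0.001, -0.005]
ft_force: [-0.8, 0.5, 0.1]
gripper_width: 0.999
```

```bash
python3 - <<'E'
from h import *
from workcell import bot
s=bot.state();show(s);cmd(s,W(0.3,-80,86))
c=bot.camera("side");cv2.imwrite("pics/side8.png",cv2.resize(c["image"][190:330,210:350],None,fx=4,fy=4)[:,:,::-1])
E
```

```text
t 5.98 plate mm [ -3.7 -76.3 133.9] F [-0.8  0.5  0.1] w 0.999 roterr deg [ 0.22  0.54 -0.37]
off [-0.0089, -0.0071, 0.0957] tw [-0.0012, -0.003, 0.002]
```

View pics/side8.png

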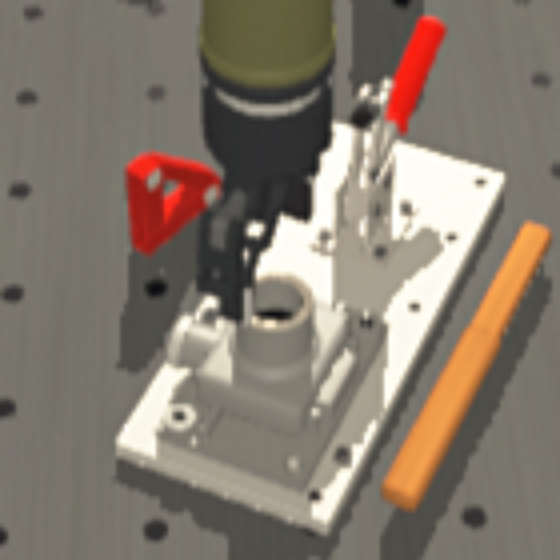

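```bash
python3 - <<'E'
from h import *
c=dict(np.load("side0.npz"))
for p in [(-3.7,-76.3-50,125),(-3.7,-76.3+50,125),(-3.7,-76.3,110),(0,-80,102)]: print(p,((proj(c,W(*p))[0]-[210,190])*4).round())
E
```

```text
(-3.7, -126.3, 125) [232. 322.]
(-3.7, -26.299999999999997, 125) [299. 212.]
(-3.7, -76.3, 110) [266. 281.]
(0, -80, 102) [269. 296.]
```

Predicted fingertip pixels (232,322) and (299,212) match the picture, so the jaws straddle the neck along the plate's y. I settle and descend to the grip height.

>>> servo_tool:
  offset:
    - [-0.008,-0.007,0.02]
    - [-0.008,-0.007,0.04]
    - [-0.008,-0.007,0.06]
    - [-0.008,-0.007,0.08]
    - [-0.008,-0.007,0.095]
  twist:
    - [-0.001,-0.003,0.002]
    - [-0.001,-0.003,0.002]
    - [-0.001,-0.003,0.002]
    - [-0.001,-0.003,0.002]
    - [-0.001,-0.003,0.002]

```text
time_s: 6.45
ee_pos: [0.4786, -0.1502, 0.0881]
orientation: [0.233, 0.973, -0.0, 0.001]
ft_force: [0.6, 0.5, 0.2]
gripper_width: 1.005
```

```bash
python3 - <<'E'
from h import *
from workcell import bot
s=bot.state();show(s);cmd(s,W(0.3,-80,86))
E
```

```text
t 6.45 plate mm [  1.5 -79.5  88.1] F [0.6 0.5 0.2] w 1.005 roterr deg [-0.04 -0.17 -0.01]
off [0.0025, -0.001, 0.0042] tw [0.0002, 0.0009, 0.0]
```

Now settle, then close gently, then firm up.

>>> servo_tool:
  offset:
    - [0.002,0,0.003]
    - [0.002,0,0.003]
    - [0.002,0,0.003]
    - [0.002,0,0.003]
    - [0.002,0,0.003]
  twist:
    - [0,0.001,0]
    - [0,0.001,0]
    - [0,0.001,0]
    - [0,0.001,0]
    - [0,0.001,0]
  grip: 1
  force: 30

```text
time_s: 6.87
ee_pos: [0.4782, -0.1495, 0.087]
orientation: [0.232, 0.973, 0.001, 0.0]
ft_force: [1.1, 0.6, -0.5]
gripper_width: 0.58
```

>>> servo_tool:
  offset:
    - [0,0,0]
    - [0,0,0]
    - [0,0,0]
    - [0,0,0]
    - [0,0,0]
  twist:
    - [0,0,0]
    - [0,0,0]
    - [0,0,0]
    - [0,0,0]
    - [0,0,0]
  force: 90

```text
time_s: 7.28
ee_pos: [0.4784, -0.1496, 0.0873]
orientation: [0.232, 0.973, 0.001, 0.001]
ft_force: [0.1, -0.1, 1.7]
gripper_width: 0.56
```

```bash
python3 - <<'E'
from h import *
from workcell import bot
s=bot.state();show(s);print(s["ft_torque"].round(2))
c=bot.camera("side");cv2.imwrite("pics/side9.png",cv2.resize(c["image"][190:330,210:350],None,fx=4,fy=4)[:,:,::-1])
E
```

```text
t 7.28 plate mm [  1.1 -79.   87.3] F [ 0.1 -0.1  1.7] w 0.56 roterr deg [-0.09 -0.06 -0.02]
[-0.03  0.11 -0.02]
```

View pics/side9.png

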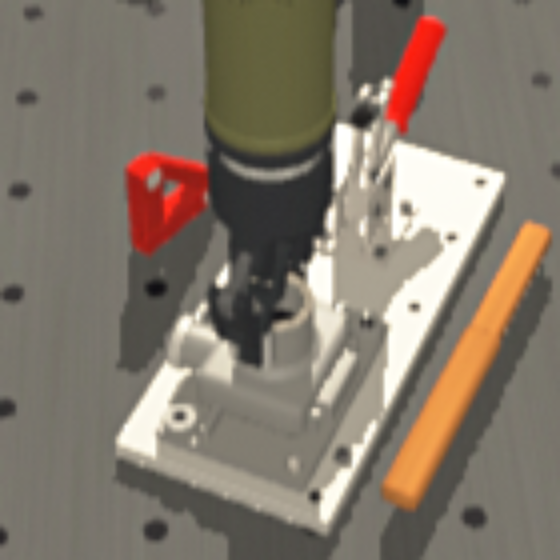

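Gripped: opening 0.56 is about 48–49 mm on the 50 mm neck, with little lateral force. I lift straight and slowly.

>>> servo_tool:
  offset:
    - [0,0,-0.003]
    - [0,0,-0.007]
    - [0,0,-0.012]
    - [0,0,-0.018]
    - [0,0,-0.024]
  twist:
    - [0,0,0]
    - [0,0,0]
    - [0,0,0]
    - [0,0,0]
    - [0,0,0]

```text
time_s: 7.75
ee_pos: [0.4779, -0.1496, 0.0991]
orientation: [0.233, 0.973, 0.001, 0.0]
ft_force: [-0.3, 0.2, -7.1]
gripper_width: 0.562
```

```bash
python3 - <<'E'
from h import *
from workcell import bot
s=bot.state();show(s);print(s["ft_torque"].round(2));cmd(s,W(.7,-79.5,187))
E
```

```text
t 7.75 plate mm [  0.6 -79.2  99.1] F [-0.3  0.2 -7.1] w 0.562 roterr deg [-0.07 -0.   -0.01]
[-0.01 -0.01 -0.  ]
off [-0.0002, -0.0003, -0.1758] tw [0.0004, 0.0, 0.0]
```

It carries 7.1 N, i.e. 0.72 kg, clean with no lateral load.

>>> servo_tool:
  offset:
    - [0,0,-0.01]
    - [0,0,-0.022]
    - [0,0,-0.036]
    - [0,0,-0.05]
    - [0,0,-0.064]
  twist:
    - [0,0,0]
    - [0,0,0]
    - [0,0,0]
    - [0,0,0]
    - [0,0,0]

```text
time_s: 8.17
ee_pos: [0.478, -0.1497, 0.1321]
orientation: [0.233, 0.973, 0.001, 0.0]
ft_force: [-0.6, -0.4, -7.6]
gripper_width: 0.564
```

>>> servo_tool:
  offset:
    - [0,0,-0.014]
    - [0,0,-0.028]
    - [0,0,-0.042]
    - [0,0,-0.056]
    - [0,0,-0.068]
  twist:
    - [0,0,0]
    - [0,0,0]
    - [0,0,0]
    - [0,0,0]
    - [0,0,0]

```text
time_s: 8.58
ee_pos: [0.4781, -0.1498, 0.1669]
orientation: [0.233, 0.973, 0.001, 0.001]
ft_force: [0.5, 1.3, -7.1]
gripper_width: 0.56
```

```bash
python3 - <<'E'
from h import *
from workcell import bot
s=bot.state();show(s);print(s["ft_torque"].round(2));cmd(s,W(.7,-79.5,187))
E
```

```text
t 8.58 plate mm [  0.8 -79.3 166.9] F [ 0.5  1.3 -7.1] w 0.56 roterr deg [-0.1  -0.05  0.  ]
[ 0.06 -0.05  0.02]
off [0.0003, -0.0003, -0.0401] tw [0.0005, 0.0003, -0.0]
```

>>> servo_tool:
  offset:
    - [0,0,-0.012]
    - [0,0,-0.024]
    - [0,0,-0.034]
    - [0,0,-0.04]
    - [0,0,-0.04]
  twist:
    - [0,0,0]
    - [0,0,0]
    - [0,0,0]
    - [0,0,0]
    - [0,0,0]

```text
time_s: 9.0
ee_pos: [0.4784, -0.1499, 0.1877]
orientation: [0.233, 0.973, 0.001, 0.001]
ft_force: [1.4, 0.3, -7.1]
gripper_width: 0.563
```

>>> servo_tool:
  offset:
    - [0,0,0]
    - [0,0,0]
    - [0,0,0]
    - [0,0,0]
    - [0,0,0]
  twist:
    - [0,0,0]
    - [0,0,0]
    - [0,0,0]
    - [0,0,0]
    - [0,0,0]

```text
time_s: 9.42
ee_pos: [0.4783, -0.1499, 0.1874]
orientation: [0.233, 0.973, 0.001, 0.001]
ft_force: [-0.2, 0.2, -7.6]
gripper_width: 0.565
```

```bash
python3 - <<'E'
from h import *
from workcell import bot
s=bot.state();show(s);print(s["ft_torque"].round(2),abs(s["joint_vel"]).max())
c=bot.camera("side");cv2.imwrite("pics/side10.png",cv2.resize(c["image"][150:330,210:370],None,fx=3.3,fy=3.3)[:,:,::-1])
P=cloud(c);q=P-C;x=q@px*1e3;y=q@py*1e3;z=q[...,2]*1e3
# flange top expected z=15+10+~99; body top ~15+42+99
for lo,hi in((115,135),(148,166)):
    m=(abs(x)<55)&(abs(y+80)<75)&(z>lo)&(z<hi)
    A=np.c_[x[m],y[m],np.ones(m.sum())];b=z[m]
    for _ in range(6):
        f=np.linalg.lstsq(A,b,rcond=None)[0];k=abs(b-A@f)<3;A,b=A[k],b[k]
    print(m.sum(),len(b),"tilt deg",np.degrees(f[:2]).round(2),"z at axis",f@[0,-80,1])
t=bot.camera("top");cv2.imwrite("pics/top10.png",t["image"][:,:,::-1])
E
```

```text
t 9.42 plate mm [  1.1 -79.3 187.4] F [-0.2  0.2 -7.6] w 0.565 roterr deg [-0.11 -0.08  0.  ]
[-0.03  0.03  0.  ] 0.0032980005873076965
794 458 tilt deg [-1.15  1.3 ] z at axis 127.27032236033247
639 336 tilt deg [-0.14  0.96] z at axis 156.89199199132347
```

View pics/side10.png

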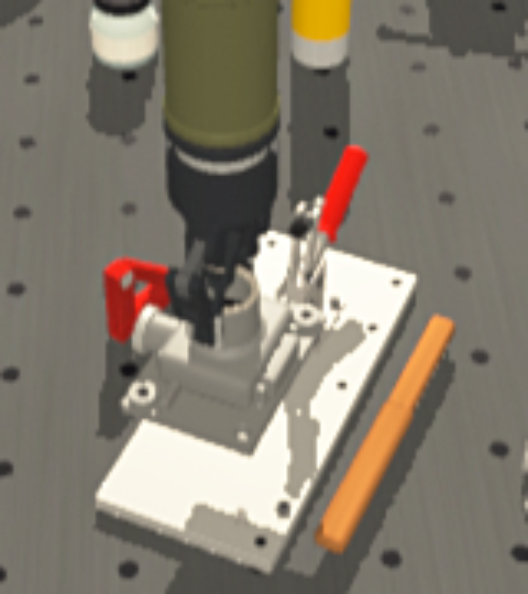

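View pics/top10.png

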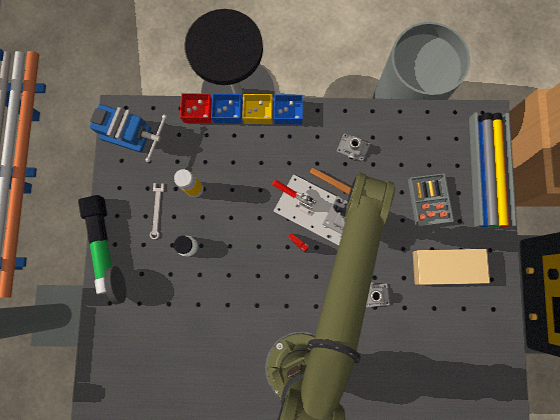

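The housing hangs about 100 mm up and the bystanders haven't moved. I compare the 1° plane-fit tilt with the same fit on the seated housing as a baseline.

```bash
python3 - <<'E'
from h import *
from workcell import bot
for c,o in ((dict(np.load("side0.npz")),0),(bot.camera("side"),100)):
    P=cloud(c);q=P-C;x=q@px*1e3;y=q@py*1e3;z=q[...,2]*1e3
    for h in(25,57):
        m=(abs(x)<50)&(abs(y+80)<68)&(abs(z-o-h)<4)
        A=np.c_[x[m],y[m],np.ones(m.sum())];b=z[m]
        for _ in range(6):
            f=np.linalg.lstsq(A,b,rcond=None)[0];k=abs(b-A@f)<2;A,b=A[k],b[k]
        print(o,h,len(b),"tilt",np.degrees(f[:2]).round(2),"z",f@[0,-80,1])
s=bot.state();show(s);print(s["joint_vel"].round(4))
E
```

```text
0 25 228 tilt [0.27 0.18] z 25.88454239984813
0 57 254 tilt [ 0.69 -0.3 ] z 56.71285098303173
100 25 281 tilt [0.18 0.83] z 126.48893500080945
100 57 272 tilt [0.47 0.26] z 157.1391603805952
t 9.57 plate mm [  1.2 -79.3 187.6] F [ 0.6 -0.1 -7.9] w 0.559 roterr deg [-0.12 -0.11  0.  ]
[ 0.0014 -0.0007 -0.0004 -0.0018 -0.0007  0.0008  0.0003]
```

Tilt differs from the seated baseline by about 0.6° or less, which is fit noise. Height is +100.5 mm and the arm is still, so I hand in.

```bash
python3 -c "
from workcell import bot
print(bot.finish_job());s=bot.state();print(s['time_s'],s['ee_pos'],s['gripper_width'])"
```

```text
the job is handed in; nothing more can be done
None
the job is handed in; nothing more can be done
```

The clamp is fully open, and the largest housing is held by its neck about 100 mm above its place on the plate. I handed the job in at about 9.6 s.

- **Clamp:** I pushed the red handle back with closed fingers until the force rose to about 35 N at its stop. The handle then measured 1.198 rad in the side camera, against the stop at 1.2.
- **Lift:** I gripped the neck at 90 N and lifted it straight up off the pins. The load read 7–8 N (about 0.75 kg), with almost no sideways force.
- **Last checks:** The housing was 100.5 mm above its seated height and the arm was still. Tilt was within about 0.6° of the same measurement taken while it was seated, which is about the noise of that measurement. In the last pictures the other things on the bench looked unmoved.
- **Checks that disagreed:** The top camera's neck position before the grasp was off because the arm hid half the rim, so I relied on the side view. A first, looser tilt measurement on the lifted housing read about 1.3°. The tighter one gave 0.2–0.8°.

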